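# Seat a roller bearing with the hand press and hold it down

### The job

A bearing sits just started in the pinch roller that stands in the grey hand press. First flip the red safety catch on top of the press right back, away from the front where the lever comes down; then take the black ball knob and ease the lever steadily down to its stop, without slamming it, so that the press drives the bearing fully home. The glue is still setting, so keep the lever held down: finish while still holding it there, with everything else on the bench left where it was.

Things in the scene. Friction and masses are not known exactly. Their poses are not given: they have to be found in the camera images.
- press: Light-grey hand press fixed to the bench. Origin on the bench top under the lever's axis; own +x from its front to its back, +y to its left seen from the front; at yaw 0 the front faces the robot, turned up to 23 degrees. Base x -108 to +118, y +-55 mm, 28 high. Head x -48 to +110, y +-32, 125 to 215 mm high, ram top 224. The lever and the catch's hook are on its right (-y) side.
- lever (a joint): Lever angle in rad: 0 = up as found, 1.17 = down on its stop. Axis along the press's y through lever_hinge; growing values swing the ball forward (press -x) and down. A return spring pushes it up (about 4 N at the ball at the top, 8 N at the bottom): let go, it flies up. With the catch on, it stops after about 0.03 rad. The ram is geared to it, 18 mm down per rad.
- lever_hinge (a point): Point on the lever's turning axis in the plane in which the handle swings: 115 mm to the right (-y) of the press's middle, 170 mm above the bench. Fixed to the press.
- handle: 12 mm steel bar with a black ball knob, 34 mm diameter. Origin at the ball's centre, 170 mm from lever_hinge. Lever up: ball 97.5 mm in front of the hinge and 139 mm above it, bar sloping down and back at 55 degrees. Lever at its stop: 166 mm in front, 35 mm below. The ball can be pinched from above across the press's y, turning freely between the fingers, or pressed down from above.
- catch (a joint): Angle of the red safety catch in rad: 0 to 0.1 = on, hooked over the lever's lug; from about 0.4 the hook is clear; 1.1 = flipped right back on its stop. Axis along the press's y through catch_hinge; growing values swing the paddle back (press +x). Light friction (about 1 N at the paddle); it stays where it is left.
- catch_hinge (a point): Point on the catch's turning axis, in the press's middle plane behind the paddle: 55 mm behind the press's origin, 200 mm above the bench. Fixed to the press.
- catch_paddle (a point): Middle of the catch's red thumb paddle, over the middle of the press's head, 75 mm from catch_hinge: a plate 40 mm wide along the press's y, 8 mm thick, 20 mm up and down from here. Catch on: it leans 30 degrees to the front, this point 265 mm, its tip 282 mm above the bench; flipped back it leans about as much to the back. Push its front side towards the back, or pinch and swing it.
- bearing: Steel ball bearing, 20 mm diameter, standing proud of the roller in the press's nest, on the axis of the ram. Origin at the centre of its top face: 69 mm above the bench as found, 64 mm when fully home (5 mm lower). Going in takes about 5 N; it stays where it is pushed.
- foot: Brass foot, 16 mm diameter, on a spring in the end of the ram. Origin at the centre of its underside, 79 mm above the bench with the lever up. It meets the bearing after the ram has come down 10 mm, has driven it home after 15 mm, and at the lever's stop presses on it with about 14 N.
- roller_a: Bystander: loose dark-blue pinch roller, 35 mm diameter, 22 mm high, standing on its end to the left of the press. Origin under its middle.
- roller_b: Bystander: another such loose roller, to the left of the press.
- glue: Bystander: small red glue bottle with white nozzle, 32 mm diameter, 98 mm high, to the left of the press. Origin under its middle.
- driver: Bystander: screwdriver with blue handle, 190 mm long, lying on the left of the bench.
- tray: Bystander: clear tray of 15 rollers, 210 x 150 x 26 mm, on the right of the bench. Origin under its middle.
- parts_box: Bystander: open green parts box, 220 x 150 x 75 mm, on the left of the bench. Origin under its middle.
- mouse: Bystander: black computer mouse, 100 x 58 x 33 mm, on the right of the bench. Origin under its middle.
- dish: Bystander: round metal dish, 90 mm diameter, 22 mm high, on the left of the bench. Origin under its middle.

How it is judged:
By the outcome, as a careful person would: the job done as asked, in the order asked, and still so for the second after the job is handed in, while the arm keeps its last pose, push and grip.
It also fails if it takes over 51 s, if anything falls off the work surface, if the arm or the gripper's body presses on something with over 40 N, if the wrist force passes 120 N, or if a joint passes its speed limit or range.

### The arm

A 6-joint arm with a two-finger parallel gripper is mounted at the origin on the work surface. World frame = base frame: x ahead of the robot, y to its left, z up, the work surface at z = 0. Lengths are in m, angles in degrees, forces in N, time in s.
With the tool pointing down it reaches from about 0.275 to 0.85 m from the base axis. Payload 19 kg.
Tool frame: the origin (TCP) lies midway between the tips of the shut fingers; the grasp point (between the pads) lies 19 mm behind it; z points along the fingers, y is the line along which they close (so a half turn about z gives the same grasp; the last joint's range is limited). The gripper opens to 85 mm and grips with 20 to 120 N. Pads are 22 mm wide; open, the fingers measure 114 mm over their backs; the gripper's body (76 mm by 85 mm) begins 54 mm behind the grasp point. The pads swing forward as they close: fully open they stand 13 mm farther back than shut.
Start: joints at [57.869, 8.623, 82.357, -0, 89.026, -7.678], TCP at [0.238, 0.523, 0.231] pointing down, gripper open.
Joint ranges: [-160.23, 160.23], [-39.13, 120.54], [6.94, 153.29], [-79.49, 259.48], [9.18, 160.14], [-161.06, 161.06]. Speed limits (degrees/s): [108.29, 108.29, 127.2, 172.46, 172.46, 172.46].

### API

Orientations are given as [roll, pitch, yaw] about the fixed x, y, z axes, in that order (R = Rz(yaw) Ry(pitch) Rx(roll)).
In Python, from plant import state, grab_frame, close_job gives the robot as it stands.
- The arm moves only by the tool carry_out, never from a script. Its arguments are lists of equal length, an entry for each row: "twist": the turn, a rotation vector about the tool's x, y, z in rad, a list of three; "xyz": the shift along the tool's x, y, z in m, a list of three; "claw": the opening, from 0 (shut) to 1 (fully open). In form: {"twist": [[rx, ry, rz], ...], "xyz": [[dx, dy, dz], ...], "claw": [claw, ...]}. A call has 1 to 20 rows; each row shifts and turns the commanded pose from where the row before left it, along the tool's axes as they then stand; what a row does not reach is not made up. A row lasts 1/10 s, in which the tool goes at most 50 mm and 8.59 degrees, less where a joint would pass 70% of its speed; a pose out of reach is approached as far as the arm can. A call is refused whole if a number of a shift passes 0.05 or a number of a turn 0.15, either way. A call with a gripper value outside its range is refused whole. The fingers move at their own pace and stop on an object; the grip force is fixed at half the most. Time passes only in rows, so rows that do not move let the fingers close. It gives the time, the measured TCP pose, the force, the opening and the grip force at its end, in the units of the state.
- state(): the state, without advancing time (a new reading comes with each control period).
- grab_frame(name): name is "side" or "top"; returns a dict with "pixels" (480x640x3 uint8, red, green, blue), "range_z" (480x640 float32, m along the optical axis (not along the pixel's ray), 0 where there is no reading), "fx", "fy", "cx", "cy" (pixels), "dist" ([k1, k2, p1, p2, k3] as OpenCV has them; the pictures are not rectified), "rvec" (rotation vector, rad) and "tvec" (3), from world to camera coordinates, as OpenCV has them. Camera axes: x right, y down, z forward; pixel columns grow to the right and rows downward; lengths in m; the calibration is good to about 2 mm. A picture is of the moment at which its call begins.
- close_job(): hands the job in; it is judged then, once.
The state is a dict: "time": time; "joint_pos": joint angles; "qd": joint speeds; "effort": joint torques, N m; "ee_pos": TCP position; "ee_rot": TCP orientation; "contact_force": force on the tool from outside, world axes, zero at the start; "moment": the same for the moment, N m; "gripper_width": opening from 0.0 (shut) to 1.0 (fully open); "grip_force": force on a finger pad.
Only numpy, scipy, OpenCV 4.12 (cv2) and the standard library are available. Lean on these libraries where they do the work, as an engineer would, in place of code of your own. Each camera call takes 0.05 s, during which the arm holds its last target. There are 200 camera calls.

## Working session

There is one attempt and no reset: what is moved stays moved. The work goes in short steps, Python scripts to look and compute and a tool call to move; the robot and the scene stay as the last step left them, time stands still between calls to the robot, and variables do not carry over. Pictures are saved under pics/ and viewed, at most 10 in all, crops included, and the job is handed in when it is done.

Besides the shell and the picture viewer there is one more tool, called after "Emit:" by a JSON object that holds its "name" and its "arguments", one argument or row to a line. carry_out: Moves the arm, as the interface text tells. Its arguments: {"type":"object","properties":{"twist":{"type":"array"},"xyz":{"type":"array"},"claw":{"type":"array"}},"required":["twist","xyz","claw"]}

```bash
mkdir -p pics
cat > h.py <<'E'
import numpy as np, cv2
from plant import state, grab_frame, close_job
def pts(f):
    "world point for every pixel (nan where no range)"
    h,w=f["range_z"].shape
    K=np.array([[f["fx"],0,f["cx"]],[0,f["fy"],f["cy"]],[0,0,1.]])
    g=np.stack(np.meshgrid(np.arange(w),np.arange(h)),-1).reshape(-1,1,2).astype(np.float64)
    n=cv2.undistortPoints(g,K,np.array(f["dist"],float)).reshape(h,w,2)
    z=np.where(f["range_z"]>0,f["range_z"],np.nan)[...,None]
    c=np.concatenate([n*z,z],-1)
    R=cv2.Rodrigues(np.array(f["rvec"],float))[0]
    return (c-np.array(f["tvec"]).ravel())@R
E
python3 - <<'E'
from h import *
for n in("side","top"):
    f=grab_frame(n); cv2.imwrite(f"pics/{n}0.png",f["pixels"][...,::-1]); np.save(n+"_p.npy",pts(f)); np.save(n+"_c.npy",f["pixels"])
s=state(); print(s)
E
```

```text
{'time': 0.1, 'joint_pos': array([ 5.78693907e+01,  8.64865914e+00,  8.23869288e+01,  6.50387678e-04,
        8.90261443e+01, -7.67837558e+00]), 'qd': array([-0.02684538, -0.12253705, -0.02255006,  0.02001157, -0.00203708,
        0.00762419]), 'effort': array([ 7.03679892e-03, -7.14378834e+01, -5.71797216e+01,  1.01864891e-04,
        7.04113438e-03, -7.12588849e-05]), 'ee_pos': array([0.2379227 , 0.52323976, 0.23075104]), 'ee_rot': array([-1.79938908e+02, -8.89262354e-03,  1.55547750e+02]), 'contact_force': array([ 0.40479951, -0.43304848, -0.03326471]), 'moment': array([-0.05631701, -0.0117891 ,  0.01498202]), 'grip_force': 0.0, 'gripper_width': 0.9998826615859387}
```

View pics/side0.png

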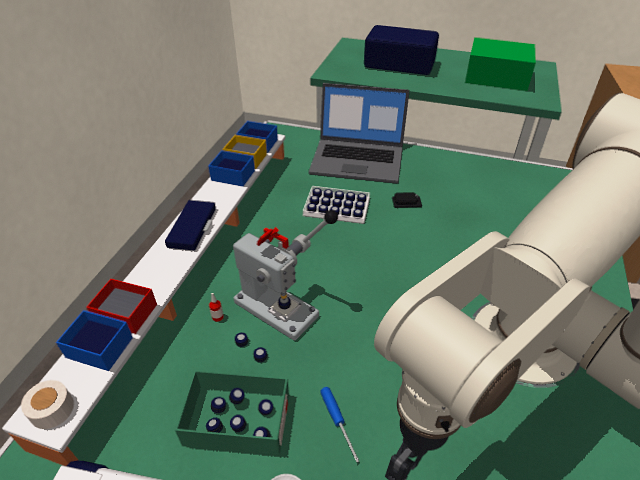

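View pics/top0.png

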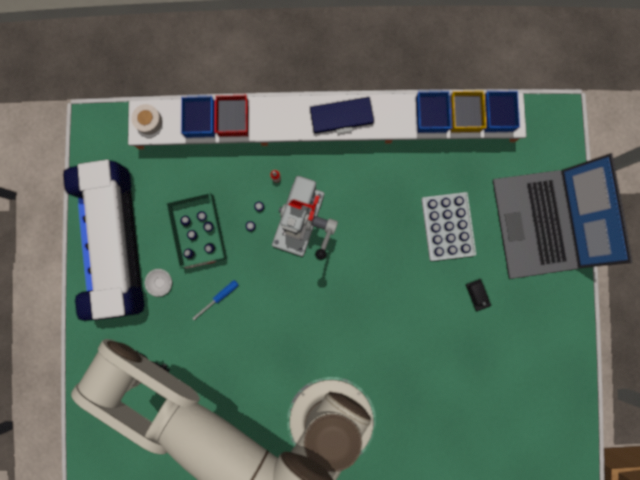

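The side view shows the press at about (275,280), red catch at (272,237) and ball at (331,216). In the top view, the red catch is near (305,207), the ball at (321,254), and the base's front edge near (290,248).

Run:
```python
from h import *
for n,bx,rx,px in(("side",(310,200,350,235),(250,222,295,252),(225,215,325,345)),("top",(308,243,334,266),(285,190,325,225),(265,170,345,260))):
    P=np.load(n+"_p.npy");C=np.load(n+"_c.npy").astype(int)
    def sub(b): x0,y0,x1,y1=b; return P[y0:y1,x0:x1].reshape(-1,3),C[y0:y1,x0:x1].reshape(-1,3)
    p,c=sub(bx); m=(c.max(1)<60)&(p[:,2]>.27); p=p[m]; 
    A=np.c_[2*p,np.ones(len(p))]; s=np.linalg.lstsq(A,(p**2).sum(1),rcond=None)[0]
    print(n,"ball n",m.sum(),"mean",p.mean(0),"fit",s[:3],"r",np.sqrt(s[3]+s[:3]@s[:3]),"zmax",p[:,2].max())
    p,c=sub(rx); m=(c[:,0]>120)&(c[:,1]<70)&(p[:,2]>.15); p=p[m]
    for lo in(.18,.2,.22,.24,.26,.275):
        q=p[(p[:,2]>lo)&(p[:,2]<lo+.02)]
        if len(q): print(" red",lo,len(q),q.mean(0).round(4),q.min(0).round(4),q.max(0).round(4))
    p,c=sub(px); g=(c.max(1)-c.min(1)<25)&(c.min(1)>70)
    for lo,hi in((.02,.036),(.205,.222)):
        q=p[g&(p[:,2]>lo)&(p[:,2]<hi)]
        if len(q)<5: continue
        r=cv2.minAreaRect((q[:,:2]*1000).astype(np.float32)); print(" grey",lo,len(q),np.median(q[:,2]),r)
```

```text
side ball n 147 mean [0.53067657 0.03390962 0.31647858] fit [0.53336906 0.0274669  0.31123372] r 0.015121957466672489 zmax 0.3287656051006396
 red 0.22 49 [0.6633 0.0497 0.234 ] [0.6392 0.0284 0.229 ] [0.7088 0.062  0.2381]
 red 0.24 27 [0.6741 0.051  0.2496] [0.6668 0.0401 0.2424] [0.6938 0.1122 0.2549]
 red 0.26 7 [0.6785 0.1063 0.2762] [0.6708 0.0917 0.2666] [0.6896 0.1138 0.28  ]
 red 0.275 39 [0.6728 0.099  0.2821] [0.664  0.0835 0.2785] [0.6798 0.117  0.2852]
 grey 0.02 1588 0.02763078985969635 ((732.7823486328125, -24.15692138671875), (223.02725219726562, 516.857177734375), 27.976070404052734)
 grey 0.205 1116 0.21405259634123291 ((675.7354125976562, 54.53998947143555), (148.34722900390625, 162.9764404296875), 70.1485366821289)
top ball n 97 mean [0.52983961 0.02310334 0.32262818] fit [0.53023906 0.02336364 0.31711771] r 0.013193804241955378 zmax 0.3344193233934888
 red 0.18 1 [0.6629 0.0568 0.1801] [0.6629 0.0568 0.1801] [0.6629 0.0568 0.1801]
 red 0.2 5 [0.6808 0.0426 0.2107] [0.6522 0.0406 0.204 ] [0.7047 0.0442 0.216 ]
 red 0.22 57 [0.6705 0.0429 0.2344] [0.6384 0.0284 0.2208] [0.7061 0.0559 0.2399]
 red 0.24 63 [0.6765 0.0575 0.2505] [0.64   0.0314 0.24  ] [0.6958 0.1036 0.2594]
 red 0.26 11 [0.6767 0.0935 0.2742] [0.6673 0.0689 0.2612] [0.6836 0.1087 0.2793]
 red 0.275 37 [0.6711 0.0943 0.2826] [0.6635 0.0796 0.2751] [0.6797 0.1109 0.29  ]
 grey 0.02 650 0.02870365561813793 ((664.9686279296875, 98.64482116699219), (110.43278503417969, 225.16758728027344), 70.63023376464844)
 grey 0.205 941 0.21461799947710514 ((680.5266723632812, 55.28512954711914), (151.3741455078125, 165.13282775878906), 78.56700134277344)
```

Emit:
{"name": "carry_out", "arguments": {
  "twist": [
    [0,0,-0.088],
    [0,0,0],
    [0,0,0],
    [0,0,0],
    [0,0,0],
    [0,0,0],
    [0,0,0],
    [0,0,0],
    [0,0,0],
    [0,0,0],
    [0,0,0],
    [0,0,0],
    [0,0,0],
    [0,0,0],
    [0,0,0],
    [0,0,0],
    [0,0,0],
    [0,0,0]
  ],
  "xyz": [
    [0,0,-0.031],
    [-0.02,-0.01,0],
    [-0.03,-0.015,0],
    [-0.035,-0.02,0],
    [-0.035,-0.02,0],
    [-0.035,-0.02,0],
    [-0.035,-0.02,0],
    [-0.035,-0.02,0],
    [-0.035,-0.02,0],
    [-0.035,-0.02,0],
    [-0.035,-0.02,0],
    [-0.035,-0.02,0],
    [-0.035,-0.02,0],
    [-0.035,-0.02,0],
    [-0.034,-0.014,0],
    [-0.02,0,0],
    [-0.005,0,0],
    [0,0,0]
  ],
  "claw": [0,0,0,0,0,0,0,0,0,0,0,0,0,0,0,0,0,0]
}}

```text
time: 1.9
ee_pos: [0.618, 0.1148, 0.2615]
ee_rot: [-180.0, -0.1, 160.6]
contact_force: [-0.3, -0.2, -0.1]
gripper_width: -0.001
grip_force: 0.0
```

```bash
cat >> h.py <<'E'
O=np.array([.6603,.1003]); a=np.radians(-19.4); RP=np.array([[np.cos(a),-np.sin(a)],[np.sin(a),np.cos(a)]])
def press(p):
    p=np.asarray(p,float); q=p.copy(); q[...,:2]=(p[...,:2]-O)@RP; return q
def rep():
    s=state(); f=s["contact_force"]; print("t",round(s["time"],2),"press xyz",press(s["ee_pos"]).round(4),"rot",s["ee_rot"].round(2),"F",f.round(1),"w",round(s["gripper_width"],3),"gf",round(s["grip_force"],1))
E
python3 -c "
from h import *
rep()
f=grab_frame('side'); cv2.imwrite('pics/a.png',cv2.resize(f['pixels'][170:350,200:440,::-1],None,fx=3,fy=3))"
```

```text
t 1.9 press xyz [-0.0447 -0.0004  0.2615] rot [-1.7997e+02 -7.0000e-02  1.6056e+02] F [-0.3 -0.2 -0.1] w -0.001 gf 0.0
```

View pics/a.png

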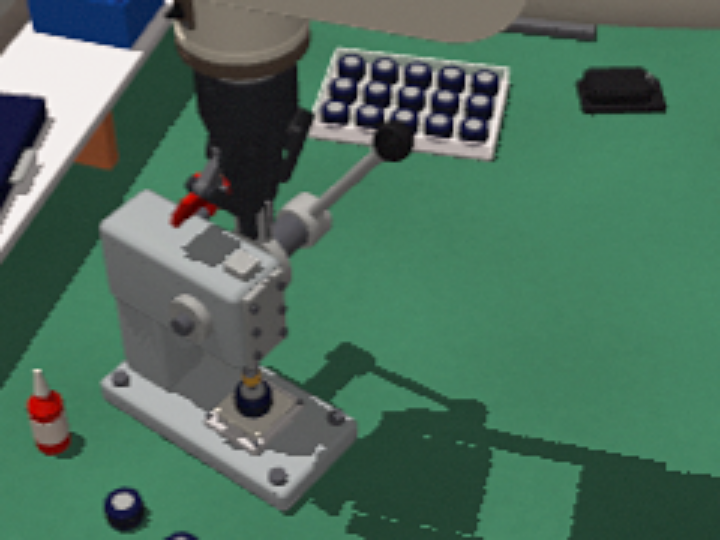

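The shut fingers stand just in front of the red paddle (at about (215,190) in the crop), clear of the lever. I'll push it back now.

Emit:
{"name": "carry_out", "arguments": {
  "twist": [
    [0,0,0],
    [0,0,0],
    [0,0,0],
    [0,0,0],
    [0,0,0],
    [0,0,0],
    [0,0,0],
    [0,0,0],
    [0,0,0],
    [0,0,0],
    [0,0,0],
    [0,0,0],
    [0,0,0],
    [0,0,0],
    [0,0,0],
    [0,0,0]
  ],
  "xyz": [
    [-0.008,0,0],
    [-0.008,0,0],
    [-0.008,0,0],
    [-0.008,0,0],
    [-0.008,0,0],
    [-0.008,0,0],
    [-0.008,0,0],
    [-0.008,0,0],
    [-0.008,0,0],
    [-0.008,0,0],
    [-0.008,0,0],
    [-0.008,0,0],
    [-0.008,0,0],
    [-0.008,0,0],
    [-0.006,0,0],
    [0,0,0]
  ],
  "claw": [0,0,0,0,0,0,0,0,0,0,0,0,0,0,0,0]
}}

```text
time: 3.55
ee_pos: [0.7299, 0.0753, 0.2618]
ee_rot: [-180.0, -0.0, 160.6]
contact_force: [-1.6, 0.3, -0.1]
gripper_width: 0.003
grip_force: 0.0
```

```bash
cat > red.py <<'E'
from h import *
rep()
f=grab_frame('top'); p=pts(f)[190:225,285:330].reshape(-1,3); c=f['pixels'][190:225,285:330].reshape(-1,3).astype(int)
f=grab_frame('side'); P=pts(f)[200:260,240:300].reshape(-1,3); C=f['pixels'][200:260,240:300].reshape(-1,3).astype(int)
for p,c in((p,c),(P,C)):
    q=press(p[(c[:,0]>110)&(c[:,1]<70)&(p[:,2]>.2)])
    q=q[np.abs(q[:,1])<.025]
    if len(q): print(len(q),q.min(0).round(3),q.max(0).round(3),'angle from vertical',np.degrees(np.arctan2(q[:,0]-.055,q[:,2]-.2))[q[:,2]>.25].round(0))
E
python3 red.py
```

```text
t 3.55 press xyz [ 0.0739 -0.0005  0.2618] rot [-1.7998e+02 -1.0000e-02  1.6056e+02] F [-1.6  0.3 -0.1] w 0.003 gf 0.0
45 [ 0.073 -0.023  0.218] [0.098 0.023 0.264] angle from vertical [24. 28. 28. 27. 24. 27. 29. 24. 26. 28. 25. 29. 30. 28. 23. 26. 23. 24.
 24. 27. 24. 23. 22.]
```

Emit:
{"name": "carry_out", "arguments": {
  "twist": [
    [0,0,0],
    [0,0,0],
    [0,0,0],
    [0,0,0],
    [0,0,0]
  ],
  "xyz": [
    [-0.002,0,0],
    [-0.002,0,0],
    [-0.002,0,0],
    [-0.001,0,0],
    [0,0,0]
  ],
  "claw": [0,0,0,0,0]
}}

```text
time: 4.15
ee_pos: [0.7359, 0.0733, 0.2623]
ee_rot: [-180.0, 0.0, 160.6]
contact_force: [0.1, 0.5, 0.4]
gripper_width: 0.004
grip_force: 0.1
```

Emit:
{"name": "carry_out", "arguments": {
  "twist": [
    [0,0,0],
    [0,0,0],
    [0,0,0]
  ],
  "xyz": [
    [-0.002,0,0],
    [-0.001,0,0],
    [0,0,0]
  ],
  "claw": [0,0,0]
}}

```text
time: 4.45
ee_pos: [0.7387, 0.0724, 0.2622]
ee_rot: [-180.0, 0.0, 160.6]
contact_force: [-1.4, -0.6, 0.3]
gripper_width: -0.003
grip_force: 0.2
```

```bash
python3 red.py
```

```text
t 4.45 press xyz [ 0.0832 -0.0003  0.2622] rot [-180.      0.    160.59] F [-1.4 -0.6  0.3] w -0.003 gf 0.2
55 [ 0.079 -0.025  0.22 ] [0.099 0.021 0.262] angle from vertical [30. 31. 32. 31. 33. 34. 27. 32. 31. 32. 32.]
```

Emit:
{"name": "carry_out", "arguments": {
  "twist": [
    [0,0,0],
    [0,0,0],
    [0,0,0]
  ],
  "xyz": [
    [-0.001,0,0],
    [-0.001,0,0],
    [0,0,0]
  ],
  "claw": [0,0,0]
}}

```text
time: 4.85
ee_pos: [0.7402, 0.0719, 0.2623]
ee_rot: [-180.0, -0.1, 160.6]
contact_force: [-3.8, 1.2, 0.5]
gripper_width: -0.002
grip_force: 2.3
```

Emit:
{"name": "carry_out", "arguments": {
  "twist": [
    [0,0,0],
    [0,0,0],
    [0,0,0]
  ],
  "xyz": [
    [-0.001,0,0],
    [-0.001,0,0],
    [0,0,0]
  ],
  "claw": [0,0,0]
}}

```text
time: 5.15
ee_pos: [0.7408, 0.0717, 0.2621]
ee_rot: [-179.9, -0.3, 160.6]
contact_force: [-18.8, 2.8, 2.3]
gripper_width: 0.004
grip_force: 8.5
```

Catch is against its stop (force rose to 19 N, angle ≈33° back). Back off, rise and go over the ball.

Emit:
{"name": "carry_out", "arguments": {
  "twist": [
    [0,0,0],
    [0,0,0],
    [0,0,0],
    [0,0,0],
    [0,0,0],
    [0,0,0],
    [0,0,0],
    [0,0,0],
    [0,0,0],
    [0,0,0],
    [0,0,0],
    [0,0,0],
    [0,0,0],
    [0,0,0]
  ],
  "xyz": [
    [0.01,0,0],
    [0.025,0,0],
    [0.02,0,-0.02],
    [0.01,0,-0.03],
    [0.01,0,-0.03],
    [0.015,-0.01,-0.02],
    [0.02,-0.02,0],
    [0.02,-0.02,0],
    [0.02,-0.02,0],
    [0.015,-0.02,0],
    [0.01,-0.015,0],
    [0.01,-0.01,0],
    [0,0,0],
    [0,0,0]
  ],
  "claw": [0,0,0,0,0,0.85,0.85,0.85,0.85,0.85,0.85,0.85,0.85,0.85]
}}

```text
time: 6.55
ee_pos: [0.53, 0.0242, 0.3625]
ee_rot: [180.0, 0.0, 160.6]
contact_force: [-0.2, -0.5, -0.0]
gripper_width: 0.849
grip_force: 0.0
```

Run:
```python
from h import *
exec(open('red.py').read())
t=grab_frame('side'); cv2.imwrite('pics/b.png',cv2.resize(t['pixels'][150:330,200:440,::-1],None,fx=3,fy=3))
p=pts(t)[195:240,305:355].reshape(-1,3); c=t['pixels'][195:240,305:355].reshape(-1,3)
q=press(p[(c.max(1)<60)&(p[:,2]>.27)&(p[:,2]<.33)]); print('dark',len(q),q.mean(0),q.min(0),q.max(0))
```

```text
t 6.55 press xyz [-0.0977 -0.1151  0.3625] rot [1.7999e+02 3.0000e-02 1.6058e+02] F [-0.2 -0.5 -0. ] w 0.849 gf 0.0
143 [ 0.08  -0.025  0.215] [0.108 0.02  0.282] angle from vertical [32. 32. 32. 32. 34. 34. 34. 34. 31. 32. 32. 32. 31. 32. 32. 31. 32. 33.
 31. 31. 33. 31. 35. 35. 31. 34. 31. 33. 33. 32. 30. 31. 32. 33. 33. 32.
 32. 32. 30. 31. 32. 34. 31. 34. 30. 34. 31. 35. 31. 34. 33. 32. 31. 31.
 30. 32. 30. 34. 31. 33. 30. 31. 35. 32. 31. 30. 32. 31. 33. 35. 32. 32.
 32. 32. 32. 31. 34. 32. 31. 33. 30.]
dark 146 [-0.1002925  -0.10574853  0.31650535] [-0.11174525 -0.12370123  0.29931327] [-0.08110564 -0.09409391  0.32710971]
```

View pics/b.png

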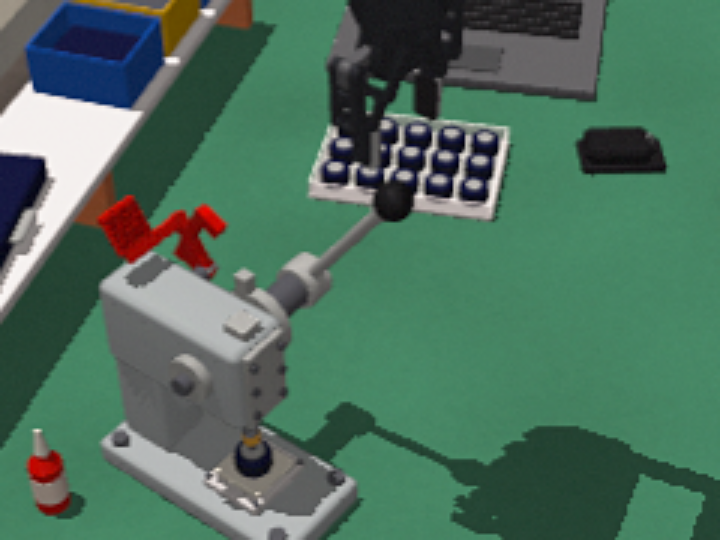

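The catch lies back at about 33° (paddle at (125,225)) and the ball (393,200) sits beneath the open fingers. I'll lower and pinch.

Emit:
{"name": "carry_out", "arguments": {
  "twist": [
    [0,0,0],
    [0,0,0],
    [0,0,0],
    [0,0,0],
    [0,0,0],
    [0,0,0],
    [0,0,0],
    [0,0,0],
    [0,0,0],
    [0,0,0],
    [0,0,0],
    [0,0,0]
  ],
  "xyz": [
    [0,0,0.02],
    [0,0,0.02],
    [0,0,0.02],
    [0,0,0.016],
    [0,0,0],
    [0,0,0],
    [0,0,0],
    [0,0,0],
    [0,0,0],
    [0,0,0],
    [0,0,0],
    [0,0,0]
  ],
  "claw": [0.85,0.85,0.85,0.85,0.85,0,0,0,0,0,0,0]
}}

```text
time: 7.9
ee_pos: [0.5303, 0.0253, 0.2877]
ee_rot: [179.8, 0.1, 160.7]
contact_force: [2.8, 11.0, 5.0]
gripper_width: 0.365
grip_force: 58.9
```

Run:
```python
from h import *
rep()
# waypoints in press frame: arc of ball, equal steps
th0=np.arctan2(139,97.5)
for n in (24,):
    t=np.linspace(0,1.20,n+1); 
    x=-.170*np.cos(th0-t); z=.170*np.sin(th0-t)
    print(np.c_[t[1:],-np.diff(x)*1e3,-np.diff(z)*1e3].round(2))
```

```text
t 7.9 press xyz [-0.0977 -0.1139  0.2877] rot [1.7984e+02 1.1000e-01 1.6066e+02] F [ 2.8 11.   5. ] w 0.365 gf 58.9
[[ 0.05  6.83  5.05]
 [ 0.1   6.57  5.39]
 [ 0.15  6.3   5.71]
 [ 0.2   6.    6.02]
 [ 0.25  5.69  6.31]
 [ 0.3   5.37  6.59]
 [ 0.35  5.04  6.85]
 [ 0.4   4.69  7.09]
 [ 0.45  4.33  7.32]
 [ 0.5   3.96  7.52]
 [ 0.55  3.57  7.71]
 [ 0.6   3.18  7.88]
 [ 0.65  2.79  8.03]
 [ 0.7   2.38  8.16]
 [ 0.75  1.97  8.27]
 [ 0.8   1.56  8.36]
 [ 0.85  1.14  8.42]
 [ 0.9   0.71  8.47]
 [ 0.95  0.29  8.49]
 [ 1.   -0.14  8.5 ]
 [ 1.05 -0.56  8.48]
 [ 1.1  -0.98  8.44]
 [ 1.15 -1.4   8.38]
 [ 1.2  -1.82  8.3 ]]
```

Width 31 mm on a 34 mm ball suggests the pads are off the equator. I'll regrip 5 mm lower, 1 mm to the left.

Emit:
{"name": "carry_out", "arguments": {
  "twist": [
    [0,0,0],
    [0,0,0],
    [0,0,0],
    [0,0,0],
    [0,0,0],
    [0,0,0],
    [0,0,0],
    [0,0,0],
    [0,0,0],
    [0,0,0],
    [0,0,0]
  ],
  "xyz": [
    [0,0,0],
    [0,0,0],
    [0,0,0],
    [0,0.001,0.003],
    [0,0,0.002],
    [0,0,0],
    [0,0,0],
    [0,0,0],
    [0,0,0],
    [0,0,0],
    [0,0,0]
  ],
  "claw": [0.65,0.65,0.65,0.65,0.65,0,0,0,0,0,0]
}}

```text
time: 9.0
ee_pos: [0.5301, 0.0255, 0.2814]
ee_rot: [180.0, 0.0, 160.6]
contact_force: [1.2, 4.4, 0.6]
gripper_width: 0.373
grip_force: 59.3
```

Emit:
{"name": "carry_out", "arguments": {
  "twist": [
    [0,0,0],
    [0,0,0],
    [0,0,0],
    [0,0,0],
    [0,0,0],
    [0,0,0],
    [0,0,0],
    [0,0,0],
    [0,0,0],
    [0,0,0],
    [0,0,0],
    [0,0,0],
    [0,0,0],
    [0,0,0],
    [0,0,0],
    [0,0,0],
    [0,0,0],
    [0,0,0],
    [0,0,0],
    [0,0,0]
  ],
  "xyz": [
    [0.0034,0,0.0025],
    [0.0034,0,0.0025],
    [0.0033,0,0.0027],
    [0.0033,0,0.0027],
    [0.0032,0,0.0028],
    [0.0031,0,0.0029],
    [0.003,0,0.003],
    [0.003,0,0.003],
    [0.0029,0,0.0031],
    [0.0028,0,0.0032],
    [0.0027,0,0.0033],
    [0.0027,0,0.0033],
    [0.0026,0,0.0034],
    [0.0025,0,0.0034],
    [0.0024,0,0.0035],
    [0.0023,0,0.0036],
    [0.0022,0,0.0036],
    [0.0021,0,0.0037],
    [0.002,0,0.0038],
    [0.002,0,0.0038]
  ],
  "claw": [0,0,0,0,0,0,0,0,0,0,0,0,0,0,0,0,0,0,0,0]
}}

```text
time: 11.0
ee_pos: [0.4786, 0.0438, 0.2181]
ee_rot: [179.9, 0.1, 160.6]
contact_force: [0.4, 6.0, 7.1]
gripper_width: 0.369
grip_force: 63.0
```

```bash
python3 -c "
from h import *
rep()
f=grab_frame('side'); cv2.imwrite('pics/c.png',cv2.resize(f['pixels'][170:350,200:440,::-1],None,fx=3,fy=3))"
```

```text
t 11.0 press xyz [-0.1526 -0.1136  0.2181] rot [1.7992e+02 8.0000e-02 1.6061e+02] F [0.4 6.  7.1] w 0.369 gf 63.0
```

View pics/c.png

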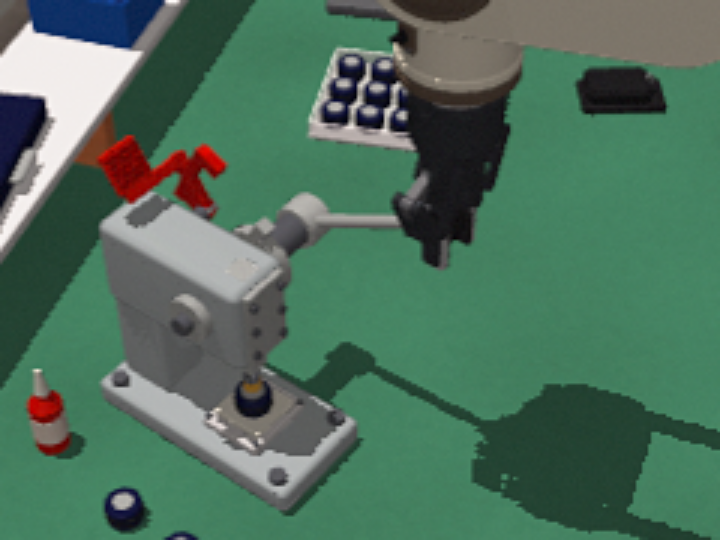

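The lever follows the grip (ball inside the fingers at about (430,225)), the ram is coming down, and the catch is still back. Continue.

Emit:
{"name": "carry_out", "arguments": {
  "twist": [
    [0,0,0],
    [0,0,0],
    [0,0,0],
    [0,0,0],
    [0,0,0],
    [0,0,0],
    [0,0,0],
    [0,0,0],
    [0,0,0],
    [0,0,0],
    [0,0,0],
    [0,0,0],
    [0,0,0],
    [0,0,0],
    [0,0,0],
    [0,0,0],
    [0,0,0],
    [0,0,0],
    [0,0,0],
    [0,0,0]
  ],
  "xyz": [
    [0.0018,0,0.0038],
    [0.0018,0,0.0039],
    [0.0016,0,0.0039],
    [0.0016,0,0.0039],
    [0.0014,0,0.004],
    [0.0014,0,0.004],
    [0.0012,0,0.0041],
    [0.0012,0,0.0041],
    [0.001,0,0.0041],
    [0.001,0,0.0041],
    [0.0008,0,0.0042],
    [0.0008,0,0.0042],
    [0.0006,0,0.0042],
    [0.0006,0,0.0042],
    [0.0004,0,0.0042],
    [0.0003,0,0.0042],
    [0.0002,0,0.0042],
    [0.0001,0,0.0042],
    [0,0,0.0042],
    [-0.0001,0,0.0042]
  ],
  "claw": [0,0,0,0,0,0,0,0,0,0,0,0,0,0,0,0,0,0,0,0]
}}

```text
time: 13.05
ee_pos: [0.4612, 0.05, 0.1358]
ee_rot: [179.9, -0.1, 160.6]
contact_force: [-21.3, 19.9, 9.6]
gripper_width: 0.372
grip_force: 63.3
```

Emit:
{"name": "carry_out", "arguments": {
  "twist": [
    [0,0,0],
    [0,0,0],
    [0,0,0],
    [0,0,0],
    [0,0,0],
    [0,0,0],
    [0,0,0],
    [0,0,0],
    [0,0,0],
    [0,0,0]
  ],
  "xyz": [
    [-0.0003,0,0.003],
    [-0.0002,0,0.003],
    [-0.0003,0,0.003],
    [-0.0002,0,0.0025],
    [-0.0003,0,0.0025],
    [-0.0003,0,0.0025],
    [-0.0003,0,0.002],
    [-0.0003,0,0.002],
    [-0.0002,0,0.0015],
    [0,0,0]
  ],
  "claw": [0,0,0,0,0,0,0,0,0,0]
}}

```text
time: 14.05
ee_pos: [0.4647, 0.0488, 0.1144]
ee_rot: [179.9, 0.1, 160.6]
contact_force: [2.7, 6.7, 7.4]
gripper_width: 0.37
grip_force: 62.5
```

```bash
python3 -c "
from h import *
rep()"
```

```text
t 14.05 press xyz [-0.1674 -0.1136  0.1144] rot [1.7990e+02 1.2000e-01 1.6057e+02] F [2.7 6.7 7.4] w 0.37 gf 62.5
```

Emit:
{"name": "carry_out", "arguments": {
  "twist": [
    [0,0,0],
    [0,0,0],
    [0,0,0],
    [0,0,0],
    [0,0,0],
    [0,0,0]
  ],
  "xyz": [
    [-0.0003,0,0.0015],
    [-0.0003,0,0.0015],
    [-0.0002,0,0.0015],
    [-0.0003,0,0.0015],
    [-0.0002,0,0.001],
    [0,0,0]
  ],
  "claw": [0,0,0,0,0,0]
}}

```text
time: 14.65
ee_pos: [0.4648, 0.0487, 0.1069]
ee_rot: [179.9, -0.0, 160.6]
contact_force: [-5.4, 9.4, 6.4]
gripper_width: 0.371
grip_force: 62.0
```

Emit:
{"name": "carry_out", "arguments": {
  "twist": [
    [0,0,0],
    [0,0,0],
    [0,0,0]
  ],
  "xyz": [
    [0,0,0.001],
    [0,0,0.001],
    [0,0,0]
  ],
  "claw": [0,0,0]
}}

```text
time: 14.95
ee_pos: [0.4651, 0.0486, 0.1051]
ee_rot: [179.9, 0.0, 160.6]
contact_force: [-3.3, 8.4, 7.7]
gripper_width: 0.371
grip_force: 61.9
```

Emit:
{"name": "carry_out", "arguments": {
  "twist": [
    [0,0,0],
    [0,0,0],
    [0,0,0]
  ],
  "xyz": [
    [0,0,0.001],
    [0,0,0.001],
    [0,0,0]
  ],
  "claw": [0,0,0]
}}

```text
time: 15.25
ee_pos: [0.4655, 0.0485, 0.1032]
ee_rot: [179.9, 0.1, 160.6]
contact_force: [-0.8, 8.1, 7.8]
gripper_width: 0.371
grip_force: 61.9
```

```bash
python3 -c "
from h import *
rep()
f=grab_frame('side'); cv2.imwrite('pics/d.png',cv2.resize(f['pixels'][170:350,200:440,::-1],None,fx=3,fy=3))"
```

```text
t 15.25 press xyz [-0.1666 -0.1136  0.1032] rot [1.7992e+02 6.0000e-02 1.6060e+02] F [-0.8  8.1  7.8] w 0.371 gf 61.9
```

View pics/d.png

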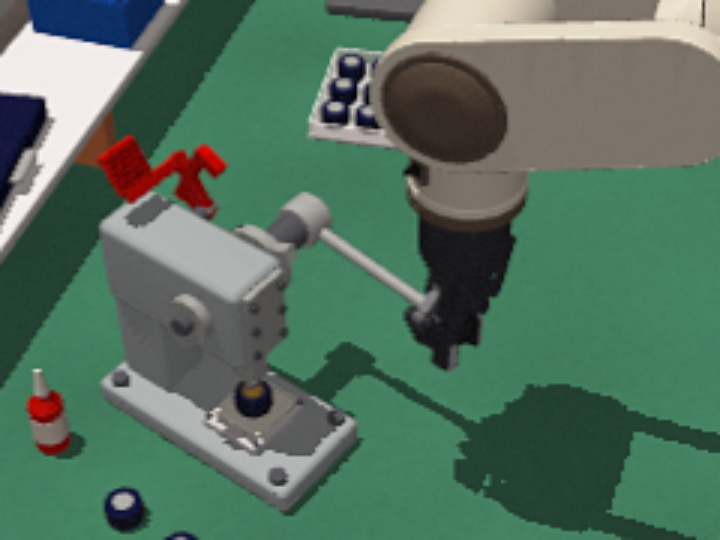

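The ball is still in the grip (about (435,310)), bar sloping down, foot on the bearing. Continue gently to the stop.

Emit:
{"name": "carry_out", "arguments": {
  "twist": [
    [0,0,0],
    [0,0,0],
    [0,0,0]
  ],
  "xyz": [
    [-0.0002,0,0.001],
    [-0.0002,0,0.001],
    [0,0,0]
  ],
  "claw": [0,0,0]
}}

```text
time: 15.6
ee_pos: [0.4664, 0.0482, 0.1015]
ee_rot: [179.9, 0.1, 160.6]
contact_force: [2.4, 5.8, 8.3]
gripper_width: 0.373
grip_force: 60.0
```

Emit:
{"name": "carry_out", "arguments": {
  "twist": [
    [0,0,0],
    [0,0,0],
    [0,0,0]
  ],
  "xyz": [
    [-0.0002,0,0.001],
    [-0.0002,0,0.001],
    [0,0,0]
  ],
  "claw": [0,0,0]
}}

```text
time: 15.9
ee_pos: [0.4668, 0.0481, 0.0995]
ee_rot: [179.9, 0.1, 160.6]
contact_force: [3.3, 6.3, 8.5]
gripper_width: 0.37
grip_force: 60.0
```

```bash
cat > bar.py <<'E'
from h import *
rep()
for n in('side','top'):
    f=grab_frame(n); q=press(pts(f).reshape(-1,3)); c=f['pixels'].reshape(-1,3).astype(int)
    m=(abs(q[:,1]+.115)<.014)&(q[:,0]>-.135)&(q[:,0]<-.04)&(q[:,2]>.09)&(c.min(1)>60)&(q[:,2]<.2); q=q[m]
    if len(q)<5: print(n,len(q)); continue
    k=np.polyfit(q[:,0],q[:,2],1); r=q[:,2]-np.polyval(k,q[:,0]); q=q[abs(r)<.008]
    k=np.polyfit(q[:,0],q[:,2],1); print(n,len(q),'slope ang',np.arctan(k[0]),'lever',np.arctan2(139,97.5)+np.arctan(k[0]),'z at hinge',k[1],'y',q[:,1].mean())
E
python3 bar.py
```

```text
t 15.9 press xyz [-0.1652 -0.1135  0.0995] rot [1.7991e+02 1.4000e-01 1.6063e+02] F [3.3 6.3 8.5] w 0.37 gf 60.0
side 146 slope ang 0.20108005987220745 lever 1.160185404483367 z at hinge 0.1725705652799395 y -0.1101770076198188
top 74 slope ang 0.20642827704325326 lever 1.1655336216544128 z at hinge 0.17578002798876097 y -0.11509710587091075
```

Lever at ≈1.16 rad by both views, so the stop should be very near.

Emit:
{"name": "carry_out", "arguments": {
  "twist": [
    [0,0,0],
    [0,0,0],
    [0,0,0]
  ],
  "xyz": [
    [-0.0002,0,0.001],
    [-0.0002,0,0.001],
    [0,0,0]
  ],
  "claw": [0,0,0]
}}

```text
time: 16.3
ee_pos: [0.4659, 0.0484, 0.098]
ee_rot: [179.9, -0.0, 160.6]
contact_force: [-15.7, 11.8, 25.9]
gripper_width: 0.367
grip_force: 59.9
```

Emit:
{"name": "carry_out", "arguments": {
  "twist": [
    [0,0,0],
    [0,0,0],
    [0,0,0]
  ],
  "xyz": [
    [-0.0002,0,0.001],
    [-0.0002,0,0.001],
    [0,0,0]
  ],
  "claw": [0,0,0]
}}

```text
time: 16.6
ee_pos: [0.4676, 0.0478, 0.0964]
ee_rot: [179.9, 0.2, 160.6]
contact_force: [5.2, 4.1, 7.4]
gripper_width: 0.361
grip_force: 58.4
```

```bash
python3 bar.py
```

```text
t 16.6 press xyz [-0.1643 -0.1135  0.0964] rot [179.91   0.2  160.63] F [5.2 4.1 7.4] w 0.361 gf 58.4
side 148 slope ang 0.20771172089700637 lever 1.1668170655081658 z at hinge 0.1729544366175863 y -0.11028903932885309
top 69 slope ang 0.20788414521408938 lever 1.1669894898252489 z at hinge 0.17544522436956406 y -0.11489430777893805
```

The force spiked to 26 N and then dropped, so the stop was reached and the pads slid a little on the ball. I'll check that the hold is stable.

Emit:
{"name": "carry_out", "arguments": {
  "twist": [
    [0,0,0],
    [0,0,0],
    [0,0,0],
    [0,0,0],
    [0,0,0],
    [0,0,0],
    [0,0,0],
    [0,0,0],
    [0,0,0],
    [0,0,0]
  ],
  "xyz": [
    [0,0,0],
    [0,0,0],
    [0,0,0],
    [0,0,0],
    [0,0,0],
    [0,0,0],
    [0,0,0],
    [0,0,0],
    [0,0,0],
    [0,0,0]
  ],
  "claw": [0,0,0,0,0,0,0,0,0,0]
}}

```text
time: 17.7
ee_pos: [0.4678, 0.0478, 0.096]
ee_rot: [179.9, 0.2, 160.6]
contact_force: [2.2, 5.2, 13.4]
gripper_width: 0.36
grip_force: 57.7
```

```bash
python3 bar.py
python3 - <<'E'
from h import *
f=grab_frame('side'); cv2.imwrite('pics/e.png',np.hstack([cv2.resize(f['pixels'][235:315,320:390,::-1],None,fx=5,fy=5),cv2.resize(f['pixels'][270:350,250:320,::-1],None,fx=5,fy=5)]))
E
```

```text
t 17.7 press xyz [-0.1641 -0.1135  0.096 ] rot [179.9    0.18 160.62] F [ 2.2  5.2 13.4] w 0.36 gf 57.7
side 147 slope ang 0.1981700188245875 lever 1.157275363435747 z at hinge 0.17241550186625204 y -0.11000275807942864
top 72 slope ang 0.12022128695343208 lever 1.0793266315645915 z at hinge 0.17004837421574268 y -0.1150494856331605
```

View pics/e.png

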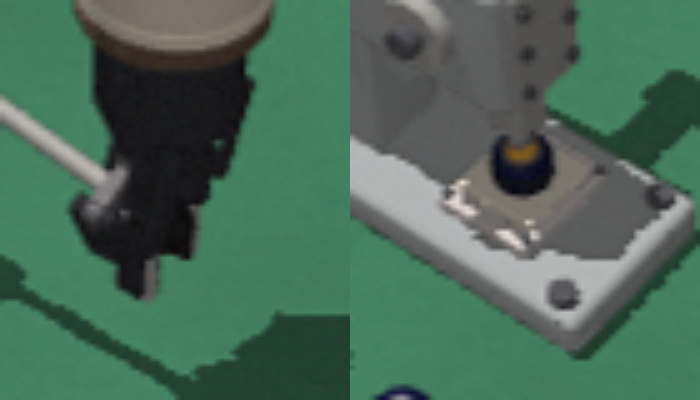

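Fingers hold the ball (left half, bar end at (110,185)), and the foot sits on the bearing in the roller (right half, (520,160)). I'll repeat the angle measurement because the last top reading stood out.

```bash
sed -i 's/k=np.polyfit(q\[:,0\],q\[:,2\],1); r=/k=[.21,np.median(q[:,2]-.21*q[:,0])]; r=/' bar.py; for i in 1 2 3 4; do python3 bar.py; done
```

```text
t 17.85 press xyz [-0.1641 -0.1135  0.096 ] rot [179.9    0.18 160.62] F [ 1.7  6.1 13.9] w 0.359 gf 57.7
side 147 slope ang 0.19809483315251267 lever 1.1572001777636722 z at hinge 0.17210352331553985 y -0.11011612841002938
top 70 slope ang 0.22710466226549067 lever 1.1862100068766501 z at hinge 0.17657719425981916 y -0.11501117006843786
t 17.95 press xyz [-0.1641 -0.1135  0.096 ] rot [179.9    0.18 160.62] F [ 1.9  5.3 13.2] w 0.36 gf 57.7
side 146 slope ang 0.21558061792232985 lever 1.1746859625334893 z at hinge 0.17386849767047 y -0.11008576849687902
top 69 slope ang 0.1912293131213217 lever 1.1503346577324811 z at hinge 0.173484142990793 y -0.11501093136779278
t 18.05 press xyz [-0.1641 -0.1135  0.096 ] rot [179.9    0.18 160.62] F [ 3.   5.5 13.8] w 0.364 gf 57.7
side 141 slope ang 0.20563150663079846 lever 1.164736851241958 z at hinge 0.17301426356635088 y -0.1101830426750508
top 70 slope ang 0.17405108376456832 lever 1.1331564283757278 z at hinge 0.17369050250149803 y -0.1150549160642233
t 18.15 press xyz [-0.1641 -0.1135  0.096 ] rot [179.9    0.18 160.62] F [ 1.1  6.3 13.4] w 0.362 gf 57.7
side 148 slope ang 0.20549010378782318 lever 1.1645954483989827 z at hinge 0.17323555217163658 y -0.10994341720478969
top 68 slope ang 0.22190017765249126 lever 1.1810055222636509 z at hinge 0.17664748234139216 y -0.11484935511625553
```

Stable: lever ≈1.165 rad on average, a steady 13.5 N down (more than the roughly 9.5 N spring and foot load, so it rests on the stop), and the pose isn't drifting. Handing in.

```bash
python3 -c "
from h import *
print(close_job())"
```

```text
the job is handed in; nothing more can be done
None
```

The job is handed in at about 18 s: the catch is flipped back on its stop, and the lever was eased down and is still held at about 1.165 rad (stop 1.17), which should have the bearing fully home, though I judged that from the lever angle and force and did not measure the bearing's height.

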